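# Release a charged battery pack and catch it

## Robot

A 6-joint arm with a two-finger parallel gripper is mounted at the origin on the work surface. World frame = base frame: x ahead of the robot, y to its left, z up, the work surface at z = 0. Lengths are in mm, angles in rad, forces in N, time in s.
With the tool pointing down it reaches from about 350 to 975 mm from the base axis. Payload 7.1 kg.
Tool frame: the origin (TCP) lies on the front face of the gripper's body, between the roots of the fingers; the fingertips stand 80 mm ahead of it and the grasp point (between the pads) lies 61 mm ahead of it (env.tips_ahead is the distance from the TCP to the fingertips, in mm); z points along the fingers, y is the direction in which the jaws open and shut (so a half turn about z gives the same grasp; the last joint's range is limited). The gripper opens to 88 mm and grips with 3 to 60 N. Pads are 20 mm wide; open, the fingers measure 115 mm over their backs; the gripper's body (75 mm by 178 mm) begins 61 mm behind the grasp point.
Start: joints at [-1.283, 0.423, 1.63, -0, 1.089, -0.019], TCP at [188.774, -595.794, 302.675] pointing down, gripper open.
Joint ranges: [-3, 3], [-0.9, 2.11], [0.09, 2.58], [-1.31, 4.45], [0.11, 2.69], [-2.54, 2.54]. Speed limits (rad/s): [2.39, 2.39, 3.01, 3.14, 3.14, 3.14].

## Interface

Orientations are given as a unit quaternion [x, y, z, w].
In Python, from station import env, set_gripper, viewer, workorder gives the robot as it stands. Calls block until the motion is done:
- env.reach(position, orientation): joint-space move of the TCP to a pose.
- env.move_l(position, rot=None, rate=150, f_stop=None): straight line of the TCP; rot=None keeps the orientation; rate is the mean speed in mm/s. With f_stop (N) it stops when the force on the tool has changed by that much, and returns True; else False.
- env.move_joints(angles): joint-space move.
- set_gripper(opening): finger opening in mm; the grip force is fixed at half the most; returns when the fingers have stopped.
- env.hold(seconds).
- env.ik(position, orientation): joint angles nearest the present ones, or None.
- env.read_state(): the state.
- viewer.camera(name): name is "side" or "top" or "wrist"; returns the picture (480x640x3 uint8, blue, green, red); there is no depth.
- viewer.camera_params(name): a dict with "fx", "fy", "cx", "cy" (pixels), "pose" (4x4, takes a point from camera to world coordinates); the wrist camera has in their place "tool_from_camera" (4x4, takes a point from camera to tool coordinates, whose origin is the TCP and whose axes are the flange's). Camera axes: x right, y up, looking along -z (the intrinsics and any distortion apply to the point x, -y, -z); pixel columns grow to the right and rows downward; lengths in mm; the calibration is good to about 2 mm. A picture is of the moment at which its call begins: read the wrist's pose just before it. camera_params takes no time and is no camera call.
A pose or a line that the arm cannot do raises env.IKError and nothing moves.
- workorder.sign_off(): hands the job in, once; it reports no verdict.
The state is a dict: "time_s": time; "qpos": joint angles; "dq": joint speeds; "tau": joint torques, N m; "tool_pos": TCP position; "orientation": TCP orientation; "force": force on the tool from outside, world axes, zero at the start; "wrist_torque": the same for the moment, N m; "width": finger opening in mm.
Only numpy, scipy, OpenCV 4.12 (cv2) and the standard library are available. Lean on these libraries where they do the work, as an engineer would, in place of code of your own. Each camera call takes 0.05 s, during which the arm holds its last target.

## Task

Get the charged battery pack out of the charging dock whose light is green: press the dock's blue release key with one fingertip and, with that finger still on the key, catch the pack with the other finger as the spring shoots it out. Let it pop out at least a finger's breadth, but stop it before its front passes the front end of the dock, and finish while still holding it there with your finger on it, the pack lying flat on its runway. Lift nothing, and leave the amber dock, its pack and the other goods alone.

Things in the scene. Friction and masses are not known exactly. Their poses are not given: they have to be found in the camera images.
- dock_green: Charging dock with a GREEN light bar on its rear housing, fixed, light grey, 205 x 112 mm. Origin on the counter under the runway's middle line; -x is the way the pack comes out (roughly towards the robot), z up. Rear housing x 60 to 100 mm, 78 mm high. Key pod on the -y side: x -68 to -4, y -38 to -69 mm, top 37 mm high.
- runway_green (a point): Middle of the front end of the green dock's runway, 109 mm before the dock's origin, on the dark runway floor 20 mm above the counter. The floor runs from here back to the housing between two guide rails, 29.5 to 36 mm either side of the middle line, tops 32 mm above the counter. A steel latch bar (dock x -45.5 to -35.5 mm) stands 6.5 mm above the floor and sinks with the key.
- pack_green: Battery pack, loose, dark grey, pale band, 86 x 66 x 46 mm, about 0.36 kg; origin: centre of its underside, axes as the dock's. Home is (8, 0, 20) mm in the dock's frame: front face at x -35 mm, top 66 mm above the counter. Unlatched, a spring drives it to the dock's -x with 5 N falling to 2 N over 45 mm; in a fraction of a second it slides off the front end unless stopped.
- key_green_top (a point): Centre of the top face of the green dock's blue release key. The key is 44 mm long (dock's x), 24 mm wide (y); its centre is at (-36, -53) mm in the dock's frame and its top 52 mm above the counter when up, 42 mm when fully down.
- key_green (a joint): How far the green dock's key is pressed down, 0 to 0.010 m. It springs back up. The latch lets the pack go when the key is about 7 mm down; full press takes about 5 N.
- dock_amber: The second charging dock, with an AMBER light bar (still charging); same build, axes and origin as the green one. Leave it alone.
- pack_amber: Battery pack in the amber dock, same as the other. Leave it alone.
- key_amber (a joint): Press of the amber dock's key, 0 to 0.010 m. Leave it alone.
- tape_measure: Tape measure, green with white side discs, standing, 74 x 39 x 66 mm; origin at the centre of its underside. Leave it alone.
- twine: Green spool of twine, standing, 70 mm in diameter, 90 mm high; origin at the centre of its underside. Leave it alone.
- spray_can: Red spray can, standing, 65 mm in diameter, 190 mm high; origin at the centre of its underside. Leave it alone.
- screwdriver: Screwdriver with a red handle, lying, about 200 mm long; origin at its middle, on the counter. Leave it alone.
- screw_box: Carton of screws, 95 x 62 x 48 mm, with a blue band; origin at the centre of its underside. Leave it alone.
- cut_discs: Small stack of black cutting discs, lying, 125 mm in diameter, 12 mm high; origin at the centre of its underside. Leave it alone.
- glue_bottle: White glue bottle with a red cap, standing, 52 mm in diameter, 150 mm high; origin at the centre of its underside. Leave it alone.

How it is judged:
By the outcome, as a careful person would: the job done as asked, in the order asked, and still so for the second after the job is handed in, while the arm keeps its last pose, push and grip.
It also fails if it takes over 29 s, if anything falls off the work surface, if the arm or the gripper's body presses on something with over 40 N, if the wrist force passes 120 N, or if a joint passes its speed limit or range.

## Working session

There is one attempt and no reset: what is moved stays moved. The work goes in short steps, each a Python script; the robot and the scene stay as the last script left them, time stands still between calls to the robot, and variables do not carry over. Pictures are saved under pics/ and viewed, and the job is handed in when it is done.

```bash
ls; mkdir -p pics
python3 - <<'E'
from station import env, set_gripper, viewer, workorder
import cv2
for n in ["side","top","wrist"]:
    cv2.imwrite(f"pics/a_{n}.png",viewer.camera(n)); p=viewer.camera_params(n); print(n,p)
s=env.read_state();print(s)
E
```

```text
pics
side {'fx': 540.5786430571061, 'fy': 540.5786430571061, 'cx': 316.0186174878201, 'cy': 238.7788165923727, 'pose': array([[-6.99897928e-01,  5.39609903e-01, -4.67935940e-01,
        -1.41425177e+02],
       [-7.14233732e-01, -5.25449836e-01,  4.62355540e-01,
         7.00117258e+02],
       [ 3.61476517e-03,  6.57817317e-01,  7.53168846e-01,
         1.21904476e+03],
       [ 0.00000000e+00,  0.00000000e+00,  0.00000000e+00,
         1.00000000e+00]])}
top {'fx': 492.64027478417904, 'fy': 492.64027478417904, 'cx': 322.495787617912, 'cy': 238.72551743890145, 'pose': array([[-4.64456861e-04,  9.94000830e-01, -1.09371545e-01,
         4.59157750e+02],
       [-9.99999704e-01, -5.28779572e-04, -5.59108958e-04,
        -3.08283680e+01],
       [-6.13588207e-04,  1.09371253e-01,  9.94000781e-01,
         1.16662937e+03],
       [ 0.00000000e+00,  0.00000000e+00,  0.00000000e+00,
         1.00000000e+00]])}
wrist {'fx': 376.66244484993763, 'fy': 376.66244484993763, 'cx': 317.52914938020626, 'cy': 239.57577332999125, 'tool_from_camera': array([[ 4.30713778e-04,  9.70369926e-01,  2.416237
[... 265 characters left out ...]
       1.00000000e+00]])}
{'time_s': 0.15, 'qpos': array([-1.28301719e+00,  4.23694715e-01,  1.63048380e+00, -2.59709234e-05,
        1.08860403e+00, -1.89954417e-02]), 'dq': array([ 0.00141629, -0.001964  , -0.00023283,  0.0022696 , -0.00041682,
        0.00086178]), 'tau': array([-3.41717545e-06, -5.44984782e+01, -2.73919612e+01,  6.43591862e-02,
        2.04003265e-02, -1.02714043e-04]), 'tool_pos': array([ 188.6699163 , -595.49864349,  302.07388991]), 'orientation': array([ 9.88258120e-01,  1.52792454e-01, -9.11130494e-05, -5.88040703e-04]), 'force': array([-0.52132188,  0.04544402,  0.41858256]), 'wrist_torque': array([-0.04008951, -0.02988479,  0.01550494]), 'width': 87.75456216987686}
```

View pics/a_top.png

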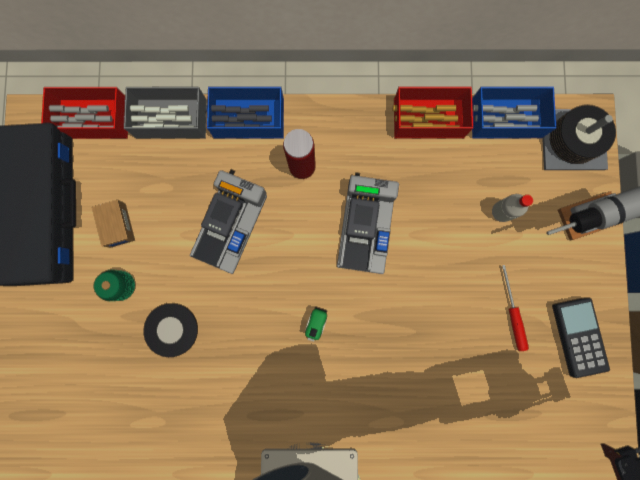

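View pics/a_side.png

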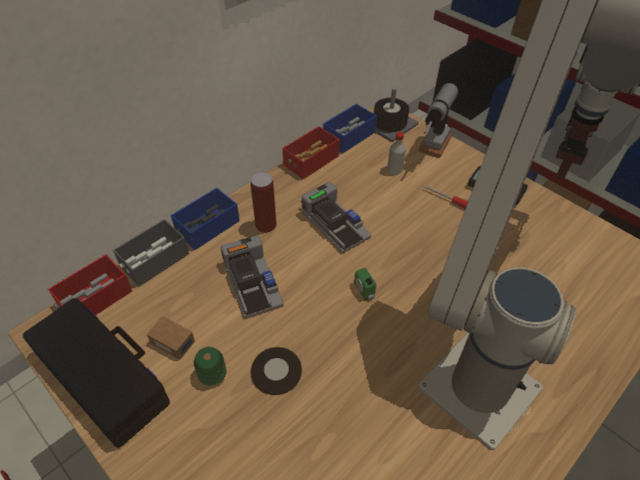

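View zoomed.

The top view shows the green-lit dock around pixel (367,223), with its key to the right at (383,240). The amber dock is at (228,222). I'll get a coarse pose from the top view, then refine it with the wrist camera.

```bash
cat > h.py <<'E'
import numpy as np, cv2
from scipy.spatial.transform import Rotation as R
def ray(p,pose,uv):
    d=np.array([(uv[0]-p['cx'])/p['fx'],-(uv[1]-p['cy'])/p['fy'],-1.0])
    return pose[:3,3],pose[:3,:3]@d
def onz(p,pose,uv,z):
    o,d=ray(p,pose,uv); return o+d*(z-o[2])/d[2]
def proj(p,pose,X):
    c=pose[:3,:3].T@(np.asarray(X,float)-pose[:3,3]); return np.array([p['cx']+p['fx']*c[0]/-c[2],p['cy']-p['fy']*c[1]/-c[2]])
E
python3 - <<'E'
from h import *
from station import viewer
im=cv2.imread('pics/a_top.png'); p=viewer.camera_params('top')
hsv=cv2.cvtColor(im,cv2.COLOR_BGR2HSV)
roi=np.zeros(im.shape[:2],np.uint8); roi[165:285,325:410]=255
def blob(lo,hi):
    m=cv2.inRange(hsv,lo,hi)&roi
    cs=cv2.findContours(m,0,2)[0]; c=max(cs,key=cv2.contourArea); r=cv2.minAreaRect(c); print(r,cv2.contourArea(c)); return r[0]
g=blob((50,120,120),(75,255,255)); k=blob((105,120,60),(125,255,255))
print(g,k, onz(p,p['pose'],g,78), onz(p,p['pose'],k,52))
cv2.imwrite('pics/z_top.png',cv2.resize(im[165:285,190:410],None,fx=3.6,fy=3.6,interpolation=2))
E
```

```text
((366.8799743652344, 189.33999633789062), (22.203153610229492, 5.798276424407959), 8.13010311126709) 104.0
((382.0899963378906, 240.8699951171875), (10.60660171508789, 19.516149520874023), 8.13010311126709) 156.0
(366.8799743652344, 189.33999633789062) (382.0899963378906, 240.8699951171875) [ 690.566656   -130.03429563   78.        ] [ 576.82209506 -165.77348189   52.        ]
```

View pics/z_top.png

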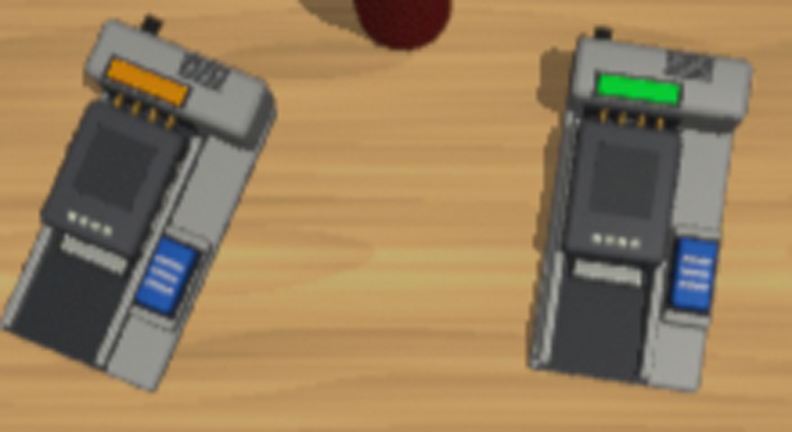

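View pics/a_wrist.png

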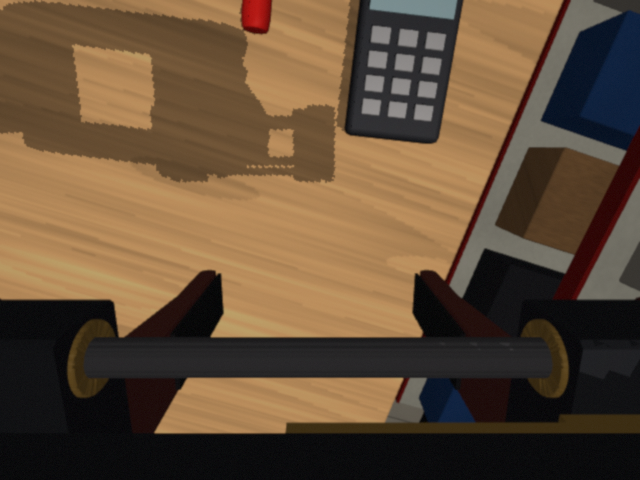

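```bash
cat >> h.py <<'E'
def quat(yv):
    y=np.array([yv[0],yv[1],0.]);y/=np.linalg.norm(y);z=np.array([0,0,-1.]);x=np.cross(y,z)
    return R.from_matrix(np.c_[x,y,z]).as_quat(),x,y
def D(o,yaw,p):
    c,s=np.cos(yaw),np.sin(yaw);return np.array([o[0]+c*p[0]-s*p[1],o[1]+s*p[0]+c*p[1]])
def V(yaw,p): return D((0,0),yaw,p)
def wpose(s,p):
    T=np.eye(4);T[:3,:3]=R.from_quat(s['orientation']).as_matrix();T[:3,3]=s['tool_pos'];return T@p['tool_from_camera']
E
python3 - <<'E'
from h import *
from station import env,viewer
import pickle
o=(619.4,-117.9);yaw=-.13
q,x,y=quat(V(yaw,(.63,-.78)))
t=np.r_[D(o,yaw,(-5,-10)),300]-80*x
print(t,env.ik(t,q))
env.reach(t,q)
s=env.read_state();im=viewer.camera('wrist');cv2.imwrite('pics/w1.png',im);pickle.dump(s,open('w1.pkl','wb'))
print(s['time_s'],s['tool_pos'],s['orientation'],q,s['qpos'],s['width'])
E
```

```text
[ 544.91938735 -168.94243974  300.        ] [-3.21494989e-01  3.46898461e-01  1.75472207e+00 -4.44089210e-16
  1.03997213e+00  6.99887532e-01]
2.15 [ 544.73817806 -169.76970941  300.0141242 ] [ 9.62650185e-01  2.70748245e-01 -2.16855981e-05  9.38181278e-05] [0.96250475 0.27126484 0.         0.        ] [-3.22898948e-01  3.46965047e-01  1.75458458e+00 -2.08208323e-04
  1.03997341e+00  6.99662329e-01] 87.87173043641339
```

View pics/w1.png

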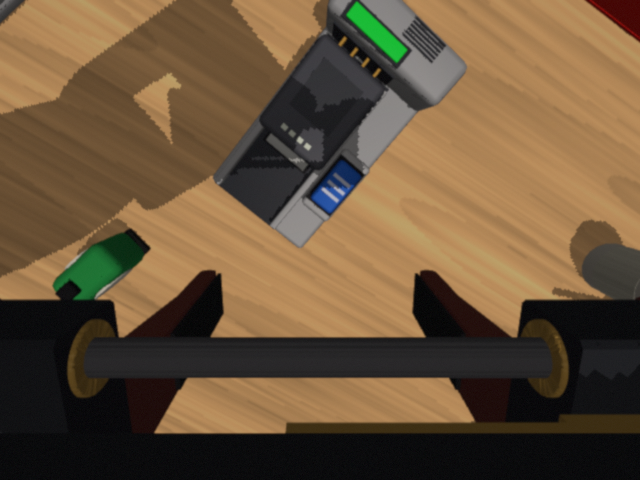

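Wrist view: the green dock is clear. Its key is at about (336,186), the light bar at about (377,33) and the dock's front edge runs (217,182) to (301,246). I'll zoom in to measure.

Run:
```python
from h import *
import pickle
from station import viewer
im=cv2.imread('pics/w1.png');s=pickle.load(open('w1.pkl','rb'));p=viewer.camera_params('wrist');T=wpose(s,p)
hsv=cv2.cvtColor(im,cv2.COLOR_BGR2HSV)
def blob(lo,hi,roi):
    m=cv2.inRange(hsv,lo,hi); k=np.zeros_like(m);k[roi[0]:roi[1],roi[2]:roi[3]]=255
    cs=cv2.findContours(m&k,0,2)[0]; c=cv2.convexHull(max(cs,key=cv2.contourArea)); return c
for n,c,z in (('g',blob((50,120,120),(75,255,255),(0,80,320,440)),78),('k',blob((105,120,50),(125,255,255),(140,230,290,380)),52)):
    pts=np.array([onz(p,T,q[0],z)[:2] for q in c],np.float32)
    r=cv2.minAreaRect(pts);print(n,r)
for uv,z in (((217,182),32),((301,246),20)): print(onz(p,T,uv,z))
cv2.imwrite('pics/z1.png',cv2.resize(im[130:260,200:380],None,fx=4.4,fy=4.4,interpolation=2))
```

```text
g ((693.4039306640625, -129.76393127441406), (50.08768844604492, 11.90931510925293), 81.60684204101562)
k ((580.27197265625, -166.29745483398438), (24.2755184173584, 43.84497833251953), 81.50821685791016)
[526.06631371 -72.82791394  32.        ]
[ 510.98509667 -171.44683683   20.        ]
```

View pics/z1.png

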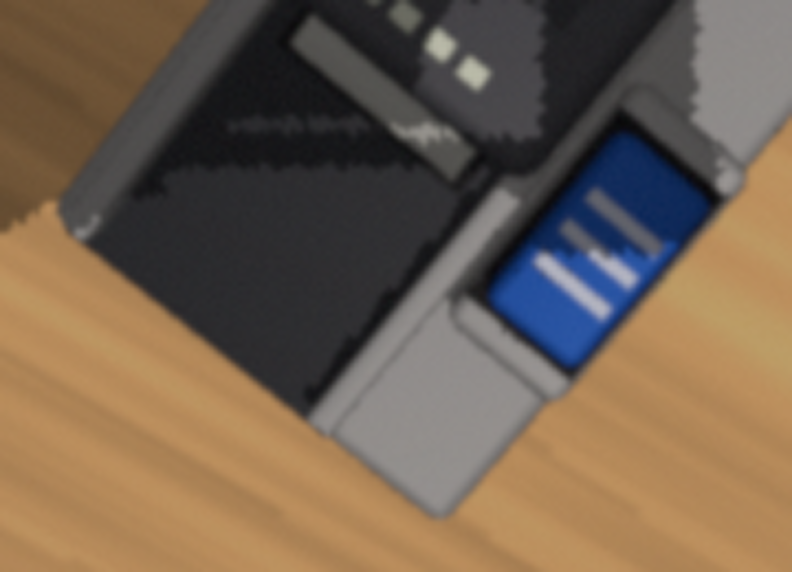

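```bash
cat >> h.py <<'E'
yaw=np.deg2rad(-8.45); key=np.array([580.0,-166.2]); O=key-V(yaw,(-36,-53))
A=np.array([-42.,-53.]);B=np.array([-80.,-3.])
Q,X,Y=quat(V(yaw,A-B)); C=D(O,yaw,(A+B)/2)
E
python3 - <<'E'
from h import *
from station import env,viewer,set_gripper
import pickle
print(O,C,env.tips_ahead)
env.reach(np.r_[C,env.tips_ahead+85],Q)
set_gripper(49)
s=env.read_state();im=viewer.camera('wrist');cv2.imwrite('pics/w2.png',im);cv2.imwrite('pics/s2.png',viewer.camera('side'));pickle.dump(s,open('w2.pkl','wb'))
print(s['time_s'],s['tool_pos'],s['force'],s['width'],R.from_quat(s['orientation']).as_matrix()[:,2])
p=viewer.camera_params('wrist');T=wpose(s,p)
hsv=cv2.cvtColor(im,cv2.COLOR_BGR2HSV);m=cv2.inRange(hsv,(105,120,50),(125,255,255))
c=max(cv2.findContours(m,0,2)[0],key=cv2.contourArea)
print(cv2.minAreaRect(np.array([onz(p,T,q[0],52)[:2] for q in c],np.float32)))
E
```

```text
[ 623.39735371 -119.06540876] [ 558.94504502 -137.79773124] 80.0
3.5833 [ 558.92504407 -137.77272709  164.95987844] [-0.06024362  0.26852088 -0.31003567] 48.95737159568467 [-1.32909304e-04  2.99173043e-05 -9.99999991e-01]
((581.2982177734375, -164.25222778320312), (25.842735290527344, 43.69173812866211), 81.62338256835938)
```

View pics/w2.png

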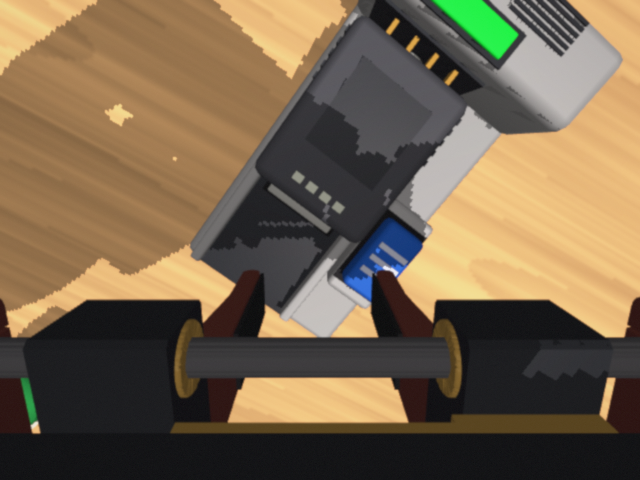

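View pics/s2.png

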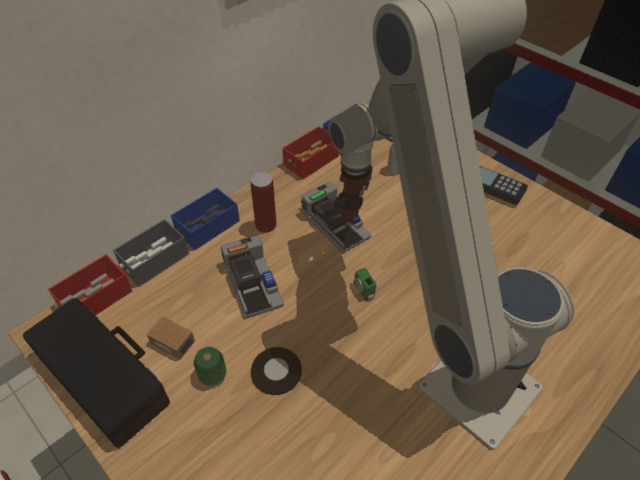

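The wrist view agrees with the first measurement to within about 2 mm. The right fingertip is over the key at about (385,275) and the left one is over the runway in front of the pack at about (252,275). I'll descend to a partial press (below the 7 mm release) and check the force.

```bash
sed -i 's/key=np.array(\[580.0,-166.2\])/key=np.array([580.5,-165.6])/' h.py
python3 - <<'E'
from h import *
from station import env,viewer
for z,r in ((56,100),(51,20),(48,20)):
    st=env.move_l(np.r_[C,80+z],rot=Q,rate=r,f_stop=12)
    env.hold(.1);s=env.read_state();print(z,st,s['time_s'],s['tool_pos']-np.r_[C,80],s['force'],s['wrist_torque'])
cv2.imwrite('pics/w3.png',viewer.camera('wrist'))
E
```

```text
56 False 4.225 [ 0.24358062 -0.07151958 56.23764475] [ 0.46108897  0.01652145 -0.00134197] [-0.00219697  0.01324953  0.02985629]
51 False 4.725 [ 0.17666515 -0.05894724 51.17923541] [ 0.21725026 -0.26033553  1.46804442] [-0.09071999 -0.13621826  0.01703348]
48 False 5.125 [ 7.83942008e-02 -2.77942537e-02  4.79730644e+01] [ 1.37009023 -0.62009439  1.47065679] [-0.09129039 -0.25098278  0.07238786]
```

View pics/w3.png

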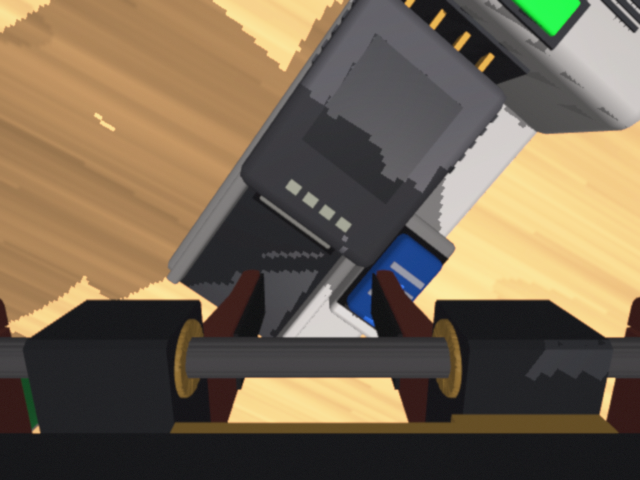

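Key contact came at the expected height and the pack is still latched. Now the full press.

Run:
```python
from h import *
from station import env,viewer
for z,r in ((42.3,30),(42.3,20)):
    st=env.move_l(np.r_[C,80+z],rot=Q,rate=r,f_stop=20)
    s=env.read_state();print(z,st,s['time_s'],s['tool_pos']-np.r_[C,80],s['force'],s['wrist_torque'],s['width'])
env.hold(.4);s=env.read_state();print(s['time_s'],s['tool_pos']-np.r_[C,80],s['force'],s['wrist_torque'],s['width'])
cv2.imwrite('pics/w4.png',viewer.camera('wrist'));cv2.imwrite('pics/s4.png',cv2.resize(viewer.camera('side')[150:290,250:430],None,fx=4,fy=4))
```

```text
42.3 False 5.5167 [-0.60254016  0.19751825 42.21562657] [-2.41103593  0.27503709  7.73244094] [-0.06649263  0.3267435   0.08325233] 48.96344358049382
42.3 False 5.7667 [-0.60510086  0.18473877 42.2193851 ] [-2.34813021  0.91313641  7.89377143] [-0.04735748  0.33058281  0.05388948] 48.5710782974374
6.1667 [-0.59125445  0.20819127 42.22231844] [-3.20078735  0.60959779  7.37967101] [-0.04084076  0.32382844  0.09946358] 49.01892881951673
```

View pics/w4.png

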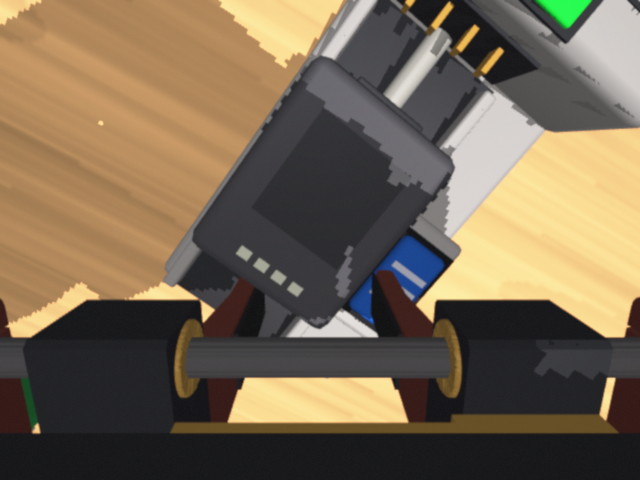

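View pics/s4.png

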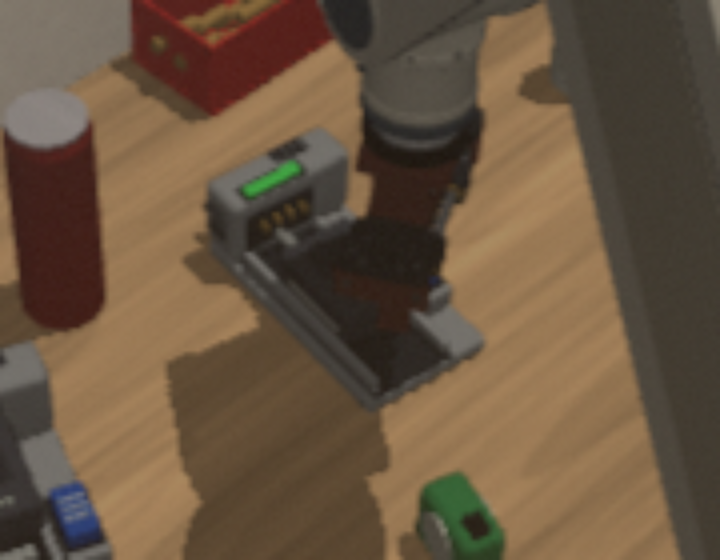

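The pack was caught. Its rear edge is now clear of the housing and the plunger is showing at about (420,70). The finger carries about 3 N in dock -x. I'll measure the pop and check that it is steady.

Run:
```python
from h import *
from station import env,viewer
env.hold(.3);s=env.read_state();im=viewer.camera('wrist');cv2.imwrite('pics/w5.png',im)
p=viewer.camera_params('wrist');T=wpose(s,p)
a=np.mean([onz(p,T,q,66) for q in ((244,254),(262,266),(278,278),(295,290))],0)
s3=dict(s);T3=T.copy();T3[2,3]+=5.75
b=np.mean([onz(p,T3,q,66) for q in ((293,187),(310,200),(327,212),(344,225))],0)
f=lambda w:V(-yaw,w[:2]-O)
print('indicator dock-frame before/after',f(b),f(a),'delta',f(a)-f(b))
print(s['time_s'],s['force'],s['tool_pos'][2]-80,'moved px',np.abs(im.astype(int)-cv2.imread('pics/w4.png')).max(2).__gt__(40).sum())
```

```text
indicator dock-frame before/after [-26.01170977  -1.26490922] [-57.14778212  -1.30069357] delta [-31.13607236  -0.03578434]
6.5667 [-2.97610092  0.66347476  6.64626495] 42.22103708862929 moved px 0
```

Run:
```python
from station import workorder,env
print(workorder.sign_off()); print(env.read_state()['time_s'])
```

```text
the job is handed in; nothing more can be done
None
the job is handed in; nothing more can be done
```

I pressed the green dock's key with one fingertip, caught the pack with the other as it popped out, and handed the job in. Both fingers were still in place.

- **Pop-out:** the pack came out about 31 mm, measured from its indicator dots. That puts its front near dock x = -66 mm, about 43 mm short of the front end.
- **Key:** the fingertip is at about 42.2 mm, so the key is nearly fully down and the latch bar should stay sunk. The upward force on the tool is about 7 N.
- **Hold:** the spring pushes the pack against the catching finger with about 3 N. Two wrist pictures 0.3 s apart showed no change. The pack slid straight, with no sideways shift, and looks flat in the wrist view; I did not measure its tilt.
- **Time and surroundings:** about 6.6 s were used at the last reading before handing in. I did not touch the amber dock or the other goods.

**Disagreements:** separate measurements of the key position differed by 2–4 mm. The front rail corner was about 5–7 mm off from where the listed 109 mm runway length puts it. Neither mattered for the clearances used.

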